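# Refit the indicator collar and lever on a valve stem and shut the valve

### The job

Put the valve's operating parts back on its D-shaped stem: first the dark steel indicator collar, right down on the shoulder, then the red-handled lever flat on top of the collar, each turned so that the flat in its bore meets the flat of the stem. Then turn the lever clockwise (seen from above) until the valve is fully shut at its stop, let go, and leave the nut, the pipe union and the blue tin where they stand.

Things in the scene. Friction and masses are not known exactly. Their poses are not given: they have to be found in the camera images.
- valve: Brass ball valve on a dark steel plate 130 x 76 x 10 mm, fixed to the bench. Origin: centre of the plate's underside, on the bench. x: along the valve's pipe (134 mm long), z up; the stem stands upright on the z axis. A round dark steel shoulder 54 mm across, its top at z = 86 mm, carries the collar.
- stem (a joint): Stem angle, rad, about the vertical: 0 = open (stem's flat faces the valve's +x), 1.571 = shut, at the stop (flat faces the valve's -y). Grows clockwise seen from above: the flat's heading is the valve's yaw minus this angle. Stays where it is left; friction about 0.25 N m. Starts part open.
- stem_seat (a point): Point on the stem's axis at the shoulder's top, 86 mm above the bench. Turns with the stem: x points square out of the stem's flat, z up. The stem above it is a steel D-bar 26 mm across, its flat 7 mm from the axis, 44 mm tall, with the top 3 mm bevelled inward by 2 mm.
- stem_top (a point): Centre of the stem's top, 44 mm above stem_seat (130 mm above the bench), same axes. A yellow paint bar 15 mm long lies on the top face along the flat, between the axis and the flat.
- collar: Loose dark steel collar, 52 mm round with two side flats 45 mm apart (at y = -22.5 and 22.5 mm), 20 mm high, 0.14 kg, lying flat, right way up. Origin: centre of the underside, on the bore's axis; z up; x square to the bore's flat, out through the yellow tab. D-bore 27.6 mm across, its flat 7.8 mm from the axis on the +x side: 0.8 mm clearance on the stem. Down, origin and x agree with stem_seat's.
- collar_tab (a point): Tip of the collar's yellow pointer tab, 42 mm from the bore's axis along the collar's +x. The tab is 12 mm wide and 6 mm high, at the underside; a yellow stripe in line with it marks the collar's top face.
- lever: Loose lever, 16 mm high all along, 0.25 kg, lying flat, right way up. Origin: centre of the underside of its round steel hub (50 mm across), on the bore's axis; z up; x along the arm. D-bore as in the collar, its flat on the arm's side (+x). Red ribbed grip, 30 mm wide, from x = 81 to 157 mm. Centre of mass near x = 20 mm. In place its underside is 20 mm above stem_seat, x along stem_seat's x.
- lever_neck (a point): Middle of the lever's flat-sided steel neck (26 mm wide, from 25 to 81 mm along the arm), 40 mm from the bore's axis and 8 mm above the underside; a good place to grip across.
- nut: Loose steel hexagon nut, 41 x 47 x 18 mm, bystander. Origin: centre of its underside.
- fitting: Loose brass pipe union, 41 x 47 mm, 48 mm high, bystander. Origin: centre of its underside.
- tin: Loose round blue tin, 77 mm across, 39 mm high, bystander. Origin: centre of its underside.
Things that resemble listed ones, but are neither listed nor needed, are in the scene too. What is shaped like the collar but pink is not meant.

How it is judged (in metres and radians):
On the way, in this order (a step that is already met when the one before it is completed fails the run):
1. the collar is down on the shoulder with its flat on the stem's flat, the lever not yet on (z of collar in the frame of stem_seat between -0.003 and 0.003 m and horizontal distance between collar and stem_seat below 0.003 m and angle between the x axis of collar and the x axis of stem_seat, either way round below 0.3 rad and angle between collar's own z axis and vertical below 0.08 rad and distance between lever and stem_seat above 0.08 m), for 0.2 s.
2. the lever is down on the collar, keyed on the stem (z of collar in the frame of stem_seat between -0.003 and 0.003 m and horizontal distance between each of collar, lever and stem_seat below 0.003 m and angle between the x axis of each of collar, lever and the x axis of stem_seat, either way round below 0.3 rad and angle between each of collar, lever's own z axis and vertical below 0.08 rad and z of lever in the frame of stem_seat between 0.017 and 0.023 m), for 0.2 s.
3. the valve is turned shut by the lever (all of step 2 and value of joint stem above 1.5 rad), for 0.2 s.
At the end, for the whole second after the job is handed in: Collar within 3 mm of the shoulder, lever within 3 mm of the collar's top, both within 3 mm of the stem's axis, tilted under 0.08 rad, x axes within 0.3 rad of the stem's; stem angle over 1.5 rad; collar and lever at rest (all of step 3 and linear speed of each of lever, collar below 0.02 m/s and angular speed of lever below 0.1 rad/s); the robot touches nothing.
It fails at once if the nut is pushed more than 30 mm from its place (distance of nut from where it was at the start of the episode above 0.03 m).
It fails at once if the pipe union is pushed more than 30 mm from its place (distance of fitting from where it was at the start of the episode above 0.03 m).
It fails at once if the blue tin is pushed more than 30 mm from its place (distance of tin from where it was at the start of the episode above 0.03 m).
It also fails if it takes over 72 s, if anything falls off the work surface, if the arm or the gripper's body presses on something with over 40 N, if the wrist force passes 120 N, or if a joint passes its speed limit or range.

### The arm

A 6-joint arm with a two-finger parallel gripper is mounted at the origin on a cart in front of the work surface, level with it; the furniture and walls round the work are solid. World frame = base frame: x ahead of the robot, y to its left, z up, the work surface at z = 0. Lengths are in mm, angles in rad, forces in N, time in s.
With the tool pointing down it reaches from about 300 to 775 mm from the base axis. Payload 14.6 kg.
Tool frame: the origin (TCP) lies between the finger pads; the fingertips stand 8 mm ahead of it and the grasp point (between the pads) lies 11 mm behind it; x points along the fingers, y is the direction in which the jaws open and shut, and the axes are right-handed (so a half turn about x gives the same grasp; the last joint's range is limited). The gripper opens to 94 mm and grips with 3 to 60 N. Pads are 16 mm wide; open, the fingers measure 119 mm over their backs; the gripper's body (75 mm by 177 mm) begins 78 mm behind the grasp point.
Start: joints at [-1.311, 0.3, 1.521, -0, 1.321, -0.067], TCP at [176.551, -520.883, 213.446] pointing down, gripper open.
Joint ranges: [-3.03, 3.03], [-0.79, 2.21], [0.23, 2.52], [-1.04, 4.18], [0, 3.07], [-2.55, 2.55]. Speed limits (rad/s): [2.22, 2.22, 2.57, 3.14, 3.14, 3.14].

### API

Orientations are given as [roll, pitch, yaw] about the fixed x, y, z axes, in that order (R = Rz(yaw) Ry(pitch) Rx(roll)).
In Python, from cell import telemetry, camera, calibration, order gives the robot as it stands.
- The arm moves only by the shell command python3 -m handwheel 'ROWS' [FORCE]. ROWS is JSON, a list of rows, each a list of 7 numbers: the turn, a rotation vector about the tool's x, y, z as a fraction of full scale, then the shift along the tool's x, y, z as a fraction of full scale, then the opening, from 0 (shut) to 1 (fully open). A call has 1 to 12 rows; each row is the pose to reach, as a shift and turn from the pose measured when the call began, along the tool's axes at that moment, turning the shorter way round; what a row does not reach only later rows make up. Full scale, the value 1, is 300 mm for a shift and pi rad for a turn. A row lasts 1/8 s, in which the tool goes at most 62.5 mm and 10.7 degrees, less where a joint would pass 70% of its speed; a pose out of reach is approached as far as the arm can. A call with a number of a shift or a turn outside -1 to 1 is refused whole. A call with a gripper value outside its range is refused whole. The fingers move at their own pace and stop on an object; FORCE is the grip in N (left out, the last holds). Time passes only in rows, so rows that repeat a pose let the fingers close. It gives the time, the measured TCP pose, the force and the opening at its end, in the units of the state.
- telemetry.read_state(): the state, without advancing time (a new reading comes with each control period).
- camera(name): name is "scene" or "top" or "wrist"; returns the picture (400x640x3 uint8, red, green, blue); there is no depth.
- calibration(name): a dict with "fov_y" (degrees; the focal length in pixels is half the picture's height over the tangent of half this angle, whatever the lens; pixels are square), "cx", "cy" (the principal point, pixels), "position" and "attitude" of the camera in the world. Camera axes: x right, y down, z forward; pixel columns grow to the right and rows downward; lengths in mm; the calibration is good to about 2 mm. The wrist camera is an equidistant fisheye: a pixel r from the principal point sees the ray r / f radians off the axis. A picture is of the moment at which its call begins: read the wrist's pose just before it. calibration takes no time and is no camera call; for the wrist camera it gives the pose at the moment of the call.
- order.sign_off(): hands the job in, once; it reports no verdict.
The state is a dict: "clock": time; "joints": joint angles; "qd": joint speeds; "effort": joint torques, N m; "eef_pos": TCP position; "eef_rot": TCP orientation; "wrist_force": force on the tool from outside, world axes, zero at the start; "moment": the same for the moment, N m; "finger_gap": finger opening in mm.
Only numpy, scipy, OpenCV 4.12 (cv2) and the standard library are available. Lean on these libraries where they do the work, as an engineer would, in place of code of your own. Each camera call takes 0.05 s, during which the arm holds its last target.

## Working session

There is one attempt and no reset: what is moved stays moved. The work goes in short steps, Python scripts to look and compute and a shell command to move; the robot and the scene stay as the last step left them, time stands still between calls to the robot, and variables do not carry over. Pictures are saved under pics/ and viewed, and the job is handed in when it is done.

```bash
ls; mkdir -p pics
python3 - <<'E'
from cell import telemetry,camera,calibration
import cv2
print(telemetry.read_state())
for n in ['scene','top','wrist']:
    print(n,calibration(n))
    cv2.imwrite(f'pics/{n}0.png',camera(n)[:,:,::-1])
E
```

```text
pics
{'clock': 0.0, 'joints': array([-1.31059512e+00,  3.00468089e-01,  1.52155189e+00, -7.35687176e-06,
        1.32068042e+00, -6.65877730e-02]), 'qd': array([ 9.09769297e-06,  1.07281732e-03, -1.36181583e-03, -1.38546182e-03,
       -7.91290603e-04, -2.93141582e-04]), 'effort': array([ 1.70137955e-03, -5.31800365e+01, -3.52734625e+01,  7.08798040e-02,
        2.44703132e-02, -1.32747095e-04]), 'eef_pos': array([ 176.4927248 , -520.66289332,  212.90031919]), 'eef_rot': array([-1.63095135,  1.56968856,  1.8374321 ]), 'wrist_force': array([-1.10352282,  0.41894314, -0.69505447]), 'moment': array([-0.03757527, -0.01012018,  0.02027195]), 'finger_gap': 94.11251125217117}
scene {'fov_y': 51.95225403946897, 'cx': 314.76222934960396, 'cy': 203.45160475374436, 'position': array([-145.09624831,  669.17574485,  814.3945356 ]), 'attitude': array([-2.19900649e+00,  1.67979814e-03, -2.33953185e+00])}
top {'fov_y': 52.984051183492106, 'cx': 322.59507685726305, 'cy': 196.4337106038171, 'position': array([ 500.18136347,    3.78538219, 1236.94623419]), 'attitude': array([-3.08828969e+00,  1.84830490e-04, -1.59455482e+00])}
wrist {'fov_y': 65.70646984690485, 'cx': 314.4709817463955, 'cy': 195.60062356718862, 'position': array([ 253.0279667 , -495.33193797,  383.53334085]), 'attitude': array([ 2.86142049e+00, -3.75851341e-04, -1.24420744e+00])}
```

View pics/scene0.png

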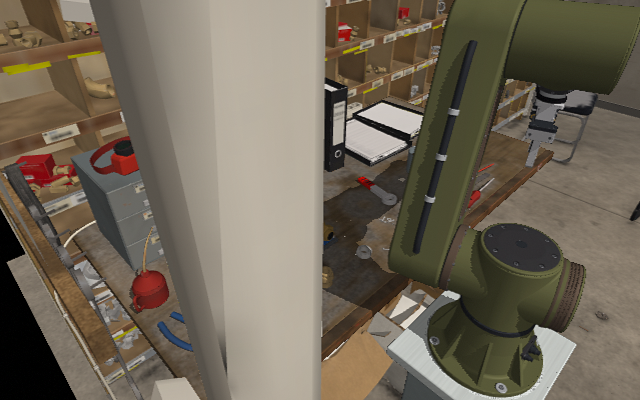

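View pics/top0.png

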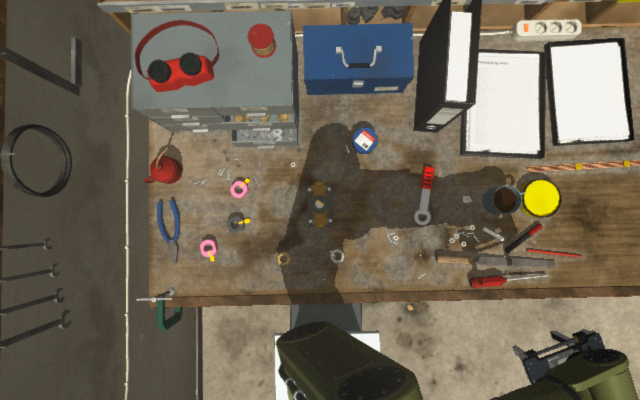

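View pics/wrist0.png

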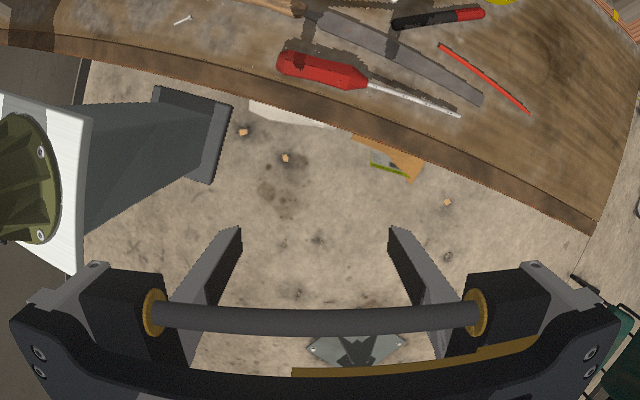

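```bash
cat > h.py <<'E'
import numpy as np, cv2
from scipy.spatial.transform import Rotation as R
from cell import telemetry,camera,calibration
def Rm(e): return R.from_euler('xyz',e).as_matrix()
def ray(c,u,v,fish=False):
    f=200/np.tan(np.radians(c['fov_y']/2)); x,y=u-c['cx'],v-c['cy']
    if fish:
        r=np.hypot(x,y); t=r/f; d=np.array([x/r*np.sin(t),y/r*np.sin(t),np.cos(t)]) if r>1e-9 else np.array([0,0,1.])
    else: d=np.array([x/f,y/f,1])
    return np.array(c['position']),Rm(c['attitude'])@d
def at(c,u,v,z,fish=False):
    p,d=ray(c,u,v,fish); return p+d*(z-p[2])/d[2]
def proj(c,P,fish=False):
    f=200/np.tan(np.radians(c['fov_y']/2)); q=Rm(c['attitude']).T@(np.array(P)-c['position'])
    if fish:
        r=np.hypot(q[0],q[1]); t=np.arctan2(r,q[2]); return c['cx']+f*t*q[0]/r, c['cy']+f*t*q[1]/r
    return c['cx']+f*q[0]/q[2], c['cy']+f*q[1]/q[2]
def crop(img,x0,y0,x1,y1,s,name):
    im=cv2.resize(img[y0:y1,x0:x1],None,fx=s,fy=s,interpolation=cv2.INTER_CUBIC)
    cv2.imwrite('pics/'+name,im[:,:,::-1])
E
python3 - <<'E'
from h import *
im=cv2.imread('pics/top0.png')[:,:,::-1]
crop(im,190,170,350,270,5,'t1.png'); crop(im,300,120,450,230,5,'t2.png')
c=calibration('top')
for n,u,v,z in [('collar',238,221,20),('pink1',239,188,20),('pink2',208,247,20),('valve',320,204,130),('lever hub',422,216,16),('lev end',429,168,16),('tin',365,140,39),('nut',337,256,18),('fit',283,258,48),('cab',295,140,200)]:
    print(n,at(c,u,v,z).round(0))
E
```

```text
collar [497. 260.  20.]
pink1 [597. 256.  20.]
pink2 [421. 352.  20.]
valve [538.  10. 130.]
lever hub [ 499. -298.   16.]
lev end [ 645. -325.   16.]
tin [ 731. -129.   39.]
nut [384. -37.  18.]
fit [385. 123.  48.]
cab [705.  71. 200.]
```

View pics/t1.png

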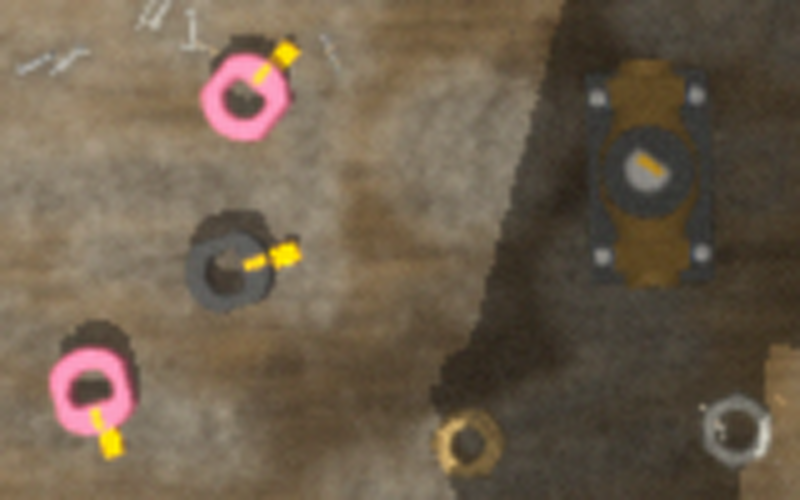

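View pics/t2.png

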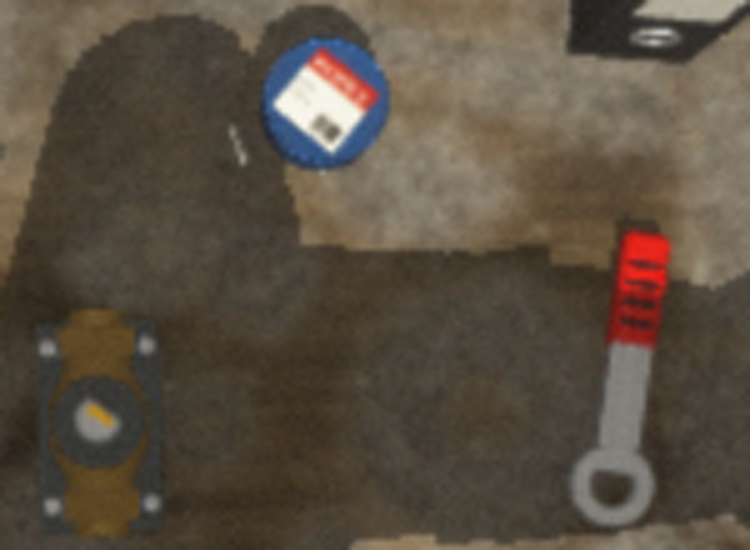

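```bash
cat >> h.py <<'E'
def down(h):  # tool x down, tool y at heading h
    y=np.array([np.cos(h),np.sin(h),0]); x=np.array([0,0,-1.]); return np.column_stack([x,y,np.cross(x,y)])
def rows(pos,h):
    s=telemetry.read_state(); M=Rm(s['eef_rot']); T=down(h)
    sh=M.T@(np.array(pos)-s['eef_pos'])/300; rv=R.from_matrix(M.T@T).as_rotvec()/np.pi
    print('turn',rv.round(4),'shift',sh.round(4),'deg',np.degrees(np.linalg.norm(rv)*np.pi).round(1))
def st():
    s=telemetry.read_state(); M=Rm(s['eef_rot'])
    print('t',round(s['clock'],2),'pos',s['eef_pos'].round(1),'yhead',round(np.arctan2(M[1,1],M[0,1]),4),'xdir',M[:,0].round(3),'F',s['wrist_force'].round(1),'gap',round(float(s['finger_gap']),1),'j',s['joints'].round(2))
E
python3 - <<'E'
from h import *
st()
s=telemetry.read_state(); M=Rm(s['eef_rot']); c=calibration('wrist'); print(M.T@(c['position']-s['eef_pos'])); print((M.T@Rm(c['attitude'])).round(3))
print(proj(c,s['eef_pos'],1))
E
```

```text
t 0.15 pos [ 176.5 -520.7  213. ] yhead -1.244 xdir [-0.     0.001 -1.   ] F [ 0.5 -0.5 -0.5] gap 93.9 j [-1.31  0.3   1.52  0.    1.32 -0.07]
[-170.56436831    0.39473324  -80.65101393]
[[-0.001 -0.277  0.961]
 [ 1.    -0.001  0.001]
 [ 0.     0.961  0.277]]
(np.float64(313.4537184113349), np.float64(245.59634209025916))
```

```bash
python3 -c "
from h import *
rows([400,-150,260],-0.2);rows([538,10,250],0.95)"
```

```text
turn [-3.323e-01 -2.000e-04  2.000e-04] shift [-0.1557 -0.9313 -1.1023] deg 59.8
turn [-6.984e-01 -3.000e-04  1.000e-04] shift [-0.122  -1.2888 -1.7091] deg 125.7
```

```bash
python3 -m handwheel '[[-0.33,0,0,-0.15,-0.85,-1,1],[-0.33,0,0,-0.15,-0.85,-1,1],[-0.33,0,0,-0.15,-0.85,-1,1],[-0.33,0,0,-0.15,-0.85,-1,1],[-0.33,0,0,-0.15,-0.85,-1,1],[-0.33,0,0,-0.15,-0.85,-1,1],[-0.33,0,0,-0.15,-0.85,-1,1]]' 60; python3 -c "
from h import *
st();rows([538,10,250],0.95)"
```

```text
clock: 1.02
eef_pos: [379.8, -180.5, 258.7]
eef_rot: [2.725, 1.57, 0.951]
wrist_force: [0.1, -1.0, -1.0]
finger_gap: 93.9
t 1.02 pos [ 379.8 -180.5  258.7] yhead -0.2028 xdir [ 0.     0.001 -1.   ] F [ 0.1 -1.  -1. ] gap 93.9 j [-0.53 -0.03  1.79  0.    1.38 -0.33]
turn [-3.669e-01 -2.000e-04 -2.000e-04] shift [ 0.0297  0.3886 -0.7281] deg 66.0
```

```bash
python3 -m handwheel '[[-0.367,0,0,0.03,0.389,-0.728,1],[-0.367,0,0,0.03,0.389,-0.728,1],[-0.367,0,0,0.03,0.389,-0.728,1],[-0.367,0,0,0.03,0.389,-0.728,1],[-0.367,0,0,0.03,0.389,-0.728,1],[-0.367,0,0,0.03,0.389,-0.728,1],[-0.367,0,0,0.03,0.389,-0.728,1],[-0.367,0,0,0.03,0.389,-0.728,1]]'; python3 -c "
from h import *
st()
c=calibration('wrist'); im=camera('wrist'); crop(im,0,0,640,400,1.25,'w1.png'); u,v=map(int,proj(c,[538,10,130],1)); print(u,v); crop(im,u-50,v-40,u+50,v+40,8,'w1c.png')"
```

```text
clock: 2.02
eef_pos: [538.1, 9.8, 249.9]
eef_rot: [1.68, 1.57, 1.056]
wrist_force: [-0.5, -0.6, 1.2]
finger_gap: 93.6
t 2.02 pos [538.1   9.8 249.9] yhead 0.9467 xdir [ 0.     0.001 -1.   ] F [-0.5 -0.6  1.2] gap 93.6 j [-0.05  0.25  1.5   0.    1.39 -1.  ]
315 192
```

View pics/w1.png

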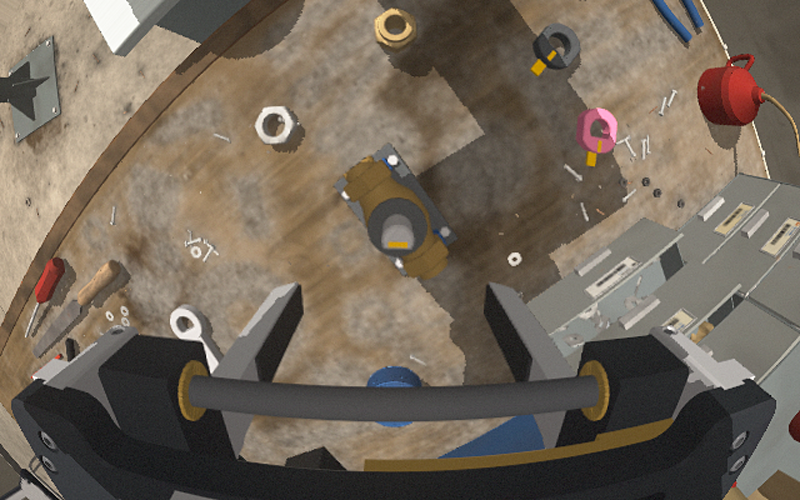

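View pics/w1c.png

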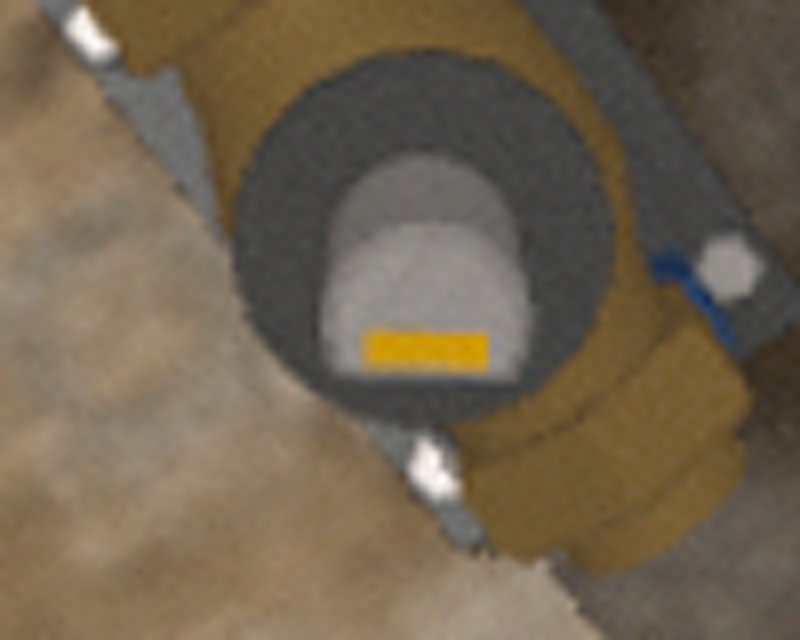

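```bash
cat >> h.py <<'E'
from scipy.optimize import least_squares
def disc(c,x,y,z,r,fish=True):
    a=np.linspace(0,2*np.pi,181); P=np.array([proj(c,[x+r*np.cos(t),y+r*np.sin(t),z],fish) for t in a])
    return P[:,0].min(),P[:,0].max(),P[:,1].min(),P[:,1].max()
def fitdisc(c,box,z,r,x0,fish=True):
    f=lambda p: np.array(disc(c,p[0],p[1],z,r,fish))-box
    s=least_squares(f,x0,diff_step=1e-4); return s.x,s.fun
def uc(v,o,s): return o+(np.array(v)+.5)/s-.5
E
python3 -c "
from h import *
c=calibration('wrist')
box=np.r_[uc([237,613],265,8),uc([48,420],152,8)]
print(fitdisc(c,box,86,27,[538,10]))
# stem top face: radius 11 disc left/right/top
print('bar', at(c,*[uc(427.5,265,8),uc(331,152,8)],130,1),at(c,*[uc(427.5,265,8),uc(374,152,8)],130,1), at(c,*[uc(427.5,265,8),uc(378,152,8)],130,1))
for p in [(365,374),(490,374),(365,331),(490,331)]: print(at(c,uc(p[0],265,8),uc(p[1],152,8),130,1).round(2))
box=np.r_[uc([336,514],265,8),uc([224,0],152,8)]
f=lambda p: (np.array(disc(c,p[0],p[1],130,11))-box)[:3]
s=least_squares(f,[538,10],diff_step=1e-4); print(s.x,s.fun)
"
```

```text
(array([539.58849352,  12.55802847]), array([-0.7744226 ,  0.77682487, -0.3341932 ,  0.39130239]))
bar [540.46327032  11.75801709 130.        ] [544.90403255   8.57983575 130.        ] [545.31943992   8.28257883 130.        ]
[540.44   2.38 130.  ]
[549.38  14.79 130.  ]
[536.02   5.58 130.  ]
[544.91  17.94 130.  ]
[538.36527233  12.89198786] [-0.18888081  0.18917142  0.0037438 ]
```

```bash
python3 -c "
from h import *
rows([497,262,140],0.25)"
```

```text
turn [ 2.218e-01 -1.000e-04 -3.000e-04] shift [ 0.3669  0.6019 -0.6023] deg 39.9
```

```bash
python3 -m handwheel '[[0.222,0,0,0.367,0.602,-0.602,1],[0.222,0,0,0.367,0.602,-0.602,1],[0.222,0,0,0.367,0.602,-0.602,1],[0.222,0,0,0.367,0.602,-0.602,1],[0.222,0,0,0.367,0.602,-0.602,1],[0.222,0,0,0.367,0.602,-0.602,1],[0.222,0,0,0.367,0.602,-0.602,1]]'; python3 -c "
from h import *
st()
c=calibration('wrist'); im=camera('wrist'); crop(im,0,0,640,400,1.25,'w2.png'); u,v=map(int,proj(c,[497,262,20],1)); print(u,v); crop(im,u-50,v-40,u+50,v+40,8,'w2c.png')"
```

```text
clock: 2.95
eef_pos: [497.4, 261.4, 140.3]
eef_rot: [1.984, 1.57, 0.661]
wrist_force: [0.2, -0.3, 0.4]
finger_gap: 93.9
t 2.95 pos [497.4 261.4 140.3] yhead 0.2478 xdir [ 0.001  0.001 -1.   ] F [ 0.2 -0.3  0.4] gap 93.9 j [0.42 0.39 1.57 0.   1.18 0.17]
314 191
```

View pics/w2.png

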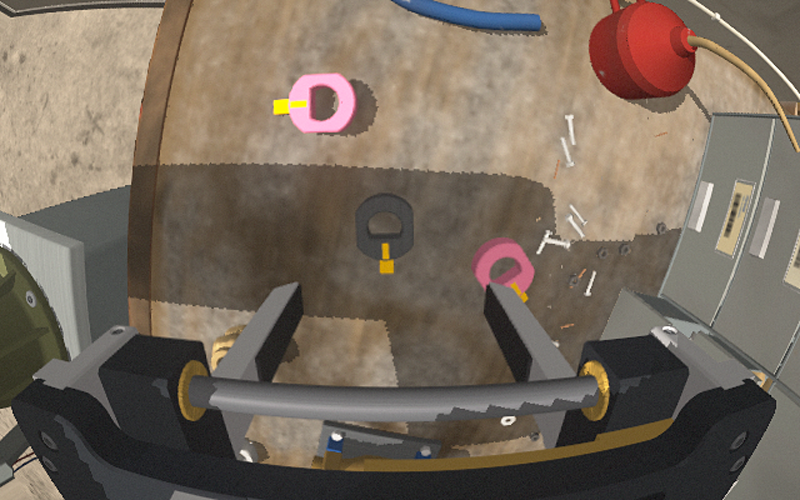

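View pics/w2c.png

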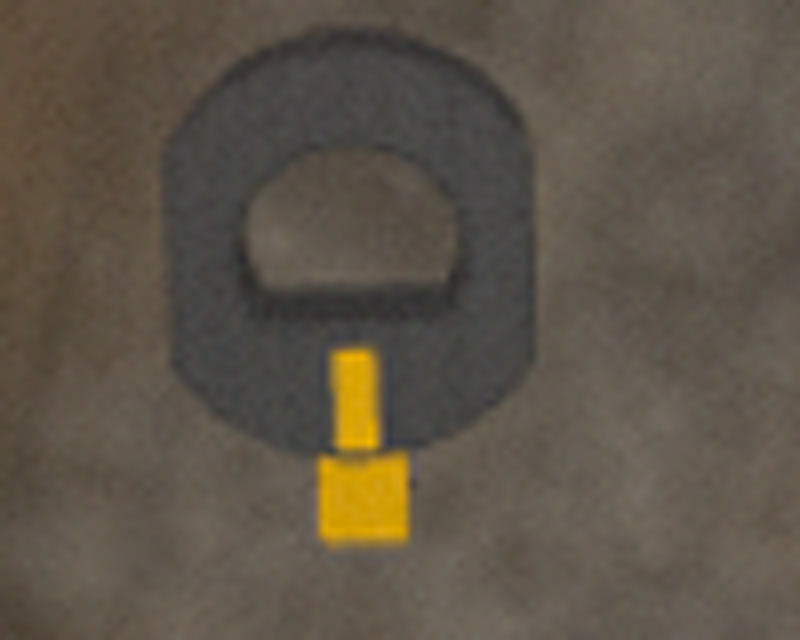

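```bash
python3 -c "
from h import *
c=calibration('wrist')
A=lambda x,y,z: at(c,uc(x,264,8),uc(y,151,8),z,1)
a=A(354,350,20);b=A(359,449,20);t=A(364,545,6)
print(a.round(2),b.round(2),t.round(2))
for d in (b-a,t-a,A(535,357,20)-A(531,150,20),A(172,357,20)-A(164,145,20)): print(np.arctan2(d[1],d[0]))
print('flats',A(164,145,20),A(531,150,20))
# bore D top edges: left,right,top of bore at z=20, flat line
h=np.arctan2((t-a)[1],(t-a)[0])
for hh in (h,):
  n=np.array([np.cos(hh),np.sin(hh)]); l=np.array([-n[1],n[0]])
  for name,P in [('L',A(168,250,20)),('R',A(533,250,20)),('tip',t),('bore top',A(350,148,20)),('boreflat',A(352,318,20)),('boreL',A(243,235,20)),('boreR',A(463,235,20)),('outertop',A(348,28,20)),('outerbottom',A(358,452,20))]: print(name,'n',(P[:2]@n).round(2),'l',(P[:2]@l).round(2))
  print('h',hh)
"
```

```text
[492.04 257.17  20.  ] [495.68 244.96  20.  ] [500.34 227.73   6.  ]
-1.2811999518983197
-1.2960072875023767
-1.2921442683811442
-1.3107885814374722
flats [463.7943021  276.42278746  20.        ] [506.63273179 286.52852328  20.        ]
L n -127.23 l 521.23
R n -125.97 l 565.42
tip n -83.42 l 543.36
bore top n -139.14 l 543.71
boreflat n -118.06 l 543.26
boreL n -128.82 l 530.43
boreR n -128.06 l 556.99
outertop n -153.66 l 543.95
outerbottom n -100.89 l 543.42
h -1.2960072875023767
```

```bash
python3 -c "
from h import *
rows([488.9,268.7,60],0.2755);rows([488.9,268.7,11],0.2755)"
```

```text
turn [-0.009  -0.0002 -0.0005] shift [ 0.2686 -0.0224 -0.0313] deg 1.6
turn [-0.009  -0.0002 -0.0005] shift [ 0.4319 -0.0226 -0.0312] deg 1.6
```

```bash
python3 -m handwheel '[[-0.009,0,0,0.27,-0.0225,-0.0312,0.8],[-0.009,0,0,0.27,-0.0225,-0.0312,0.8],[-0.009,0,0,0.35,-0.0225,-0.0312,0.8],[-0.009,0,0,0.4319,-0.0226,-0.0312,0.8],[-0.009,0,0,0.4319,-0.0226,-0.0312,0.8]]' 40; python3 -c "
from h import *
st()
c=calibration('wrist'); im=camera('wrist'); crop(im,220,100,420,250,4,'w3.png')"
```

```text
clock: 3.62
eef_pos: [489.1, 267.6, 10.6]
eef_rot: [2.344, 1.57, 1.047]
wrist_force: [-0.8, 0.3, -0.1]
finger_gap: 75.6
t 3.62 pos [489.1 267.6  10.6] yhead 0.2737 xdir [ 0.  0. -1.] F [-0.8  0.3 -0.1] gap 75.6 j [0.43 0.57 1.66 0.   0.91 0.16]
```

View pics/w3.png

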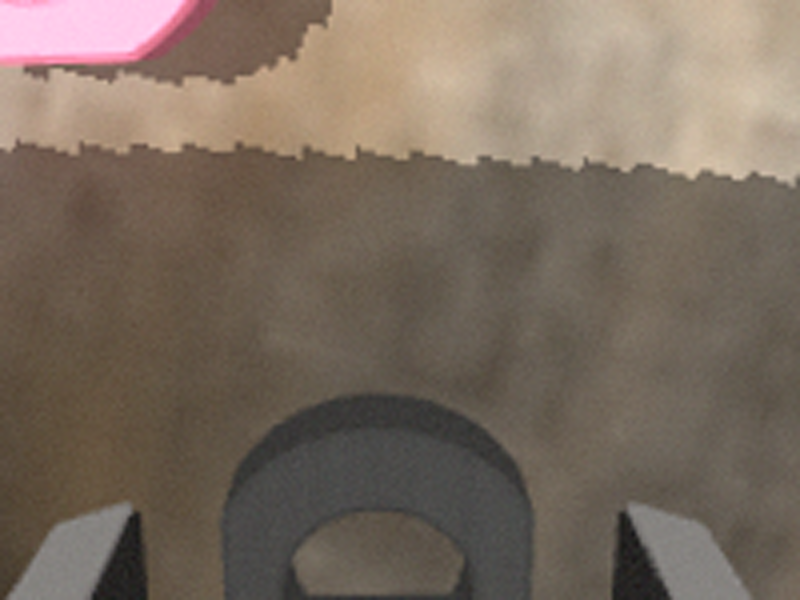

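```bash
python3 -m handwheel '[[0,0,0,0,0,0,0.3],[0,0,0,0,0,0,0.3],[0,0,0,0,0,0,0.3],[0,0,0,0,0,0,0.3],[0,0,0,0,0,0,0.3]]' 40; python3 -c "
from h import *
st()"
```

```text
clock: 4.3
eef_pos: [489.5, 268.0, 11.9]
eef_rot: [1.852, 1.569, 0.556]
wrist_force: [-0.9, -2.0, 6.2]
finger_gap: 44.5
t 4.3 pos [489.5 268.   11.9] yhead 0.2741 xdir [ 0.002  0.001 -1.   ] F [-0.9 -2.   6.2] gap 44.5 j [0.44 0.56 1.66 0.   0.91 0.16]
```

```bash
python3 -m handwheel '[[0,0,0,-0.2,0,0,0.3],[0,0,0,-0.4,0,0,0.3],[0,0,0,-0.6,0,0,0.3],[0,0,0,-0.6,0,0,0.3]]' 40; python3 -c "
from h import *
st()
c=calibration('wrist'); im=camera('wrist'); crop(im,255,190,375,280,6,'w4.png')
s=telemetry.read_state();print(proj(c,s['eef_pos'],1))"
```

```text
clock: 4.8
eef_pos: [490.6, 268.6, 196.4]
eef_rot: [1.76, 1.561, 0.464]
wrist_force: [-0.1, 0.0, -1.6]
finger_gap: 44.6
t 4.8 pos [490.6 268.6 196.4] yhead 0.2742 xdir [ 0.009  0.004 -1.   ] F [-0.1  0.  -1.6] gap 44.6 j [0.44 0.33 1.52 0.   1.28 0.16]
(np.float64(312.6241189320436), np.float64(242.7575708542052))
```

View pics/w4.png

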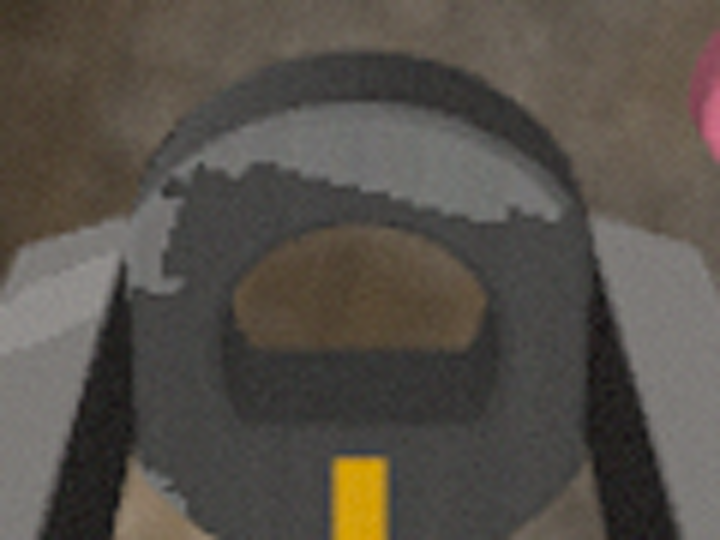

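```bash
python3 -c "
from h import *
s=telemetry.read_state();c=calibration('wrist');M=Rm(s['eef_rot'])
def A(x,y,dx):  # intersect with plane tool x=dx
    p,d=ray(c,uc(x,255,6),uc(y,190,6),1); p=M.T@(p-s['eef_pos']); d=M.T@d; return (p+d*(dx-p[0])/d[0]).round(2)
for n,x,y in [('boreback',360,224),('boreflat',360,427),('boreL',222,330),('boreR',500,330),('outerback',360,100),('stripe in',360,457),('L',133,300),('R',588,300)]: print(n,A(x,y,-9))
st()"
```

```text
boreback [ -9.     0.08 -15.22]
boreflat [-9.    0.08  6.32]
boreL [ -9.   -13.15  -4.19]
boreR [-9.   13.51 -4.19]
outerback [ -9.     0.08 -27.43]
stripe in [-9.    0.08  9.71]
L [ -9.   -21.61  -7.27]
R [-9.   21.87 -7.27]
t 4.85 pos [489.6 268.1 193.2] yhead 0.2742 xdir [ 0.004  0.002 -1.   ] F [-0.4 -1.1 -1.8] gap 44.7 j [0.44 0.33 1.53 0.   1.28 0.16]
```

```bash
python3 -c "
from h import *
rows([540.6,11.8,200],0.946);rows([540.6,11.8,152],0.946)"
```

```text
turn [-2.139e-01  2.000e-04 -1.500e-03] shift [-0.0238 -0.0675  0.8684] deg 38.5
turn [-2.139e-01  2.000e-04 -1.500e-03] shift [ 0.1362 -0.0682  0.8685] deg 38.5
```

```bash
python3 -m handwheel '[[-0.214,0,-0.0015,-0.03,-0.0675,0.868,0.3],[-0.214,0,-0.0015,-0.03,-0.0675,0.868,0.3],[-0.214,0,-0.0015,-0.03,-0.0675,0.868,0.3],[-0.214,0,-0.0015,-0.03,-0.0675,0.868,0.3],[-0.214,0,-0.0015,-0.03,-0.0675,0.868,0.3],[-0.214,0,-0.0015,0.07,-0.068,0.868,0.3],[-0.214,0,-0.0015,0.136,-0.068,0.868,0.3],[-0.214,0,-0.0015,0.136,-0.068,0.868,0.3],[-0.214,0,-0.0015,0.136,-0.068,0.868,0.3]]'; python3 -c "
from h import *
st()
c=calibration('wrist'); im=camera('wrist'); crop(im,255,190,375,280,6,'w5.png')
im=camera('scene'); crop(im,250,100,450,300,3,'s5.png')
st()"
```

```text
clock: 5.98
eef_pos: [540.6, 12.1, 152.0]
eef_rot: [-0.879, 1.57, -1.503]
wrist_force: [0.3, -0.1, -2.2]
finger_gap: 44.5
t 5.97 pos [540.6  12.1 152. ] yhead 0.9467 xdir [ 0. -0. -1.] F [ 0.3 -0.1 -2.2] gap 44.5 j [-0.05  0.34  1.62 -0.    1.18 -0.99]
t 6.08 pos [540.9  12.1 152.6] yhead 0.9467 xdir [ 0.001 -0.    -1.   ] F [ 0.5 -1.5 -1.5] gap 44.7 j [-0.05  0.34  1.62 -0.    1.18 -0.99]
```

View pics/w5.png

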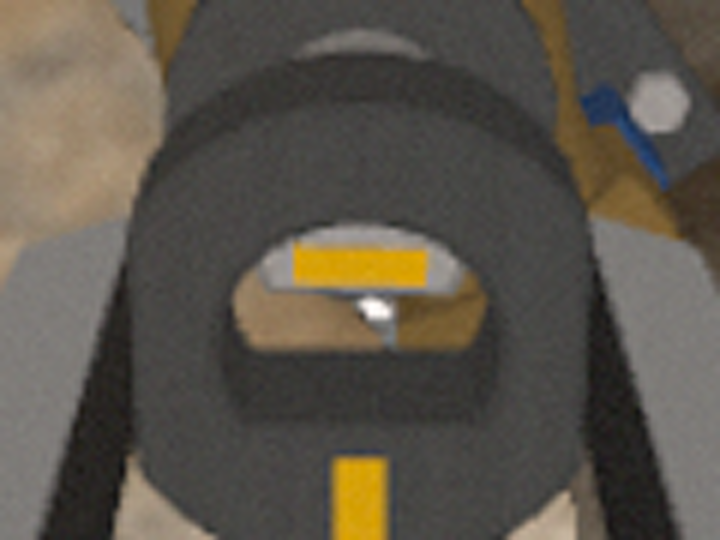

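```bash
python3 -c "
from h import *
s=telemetry.read_state();c=calibration('wrist');M=Rm(s['eef_rot'])
def A(x,y,dx):
    p,d=ray(c,uc(x,255,6),uc(y,190,6),1); p=M.T@(p-s['eef_pos']); d=M.T@d; return (p+d*(dx-p[0])/d[0]).round(2)
for n,x,y,z in [('barL',293,288,130),('barR',427,288,130),('bar in',360,247,130),('bar out',360,288,130),('face flat',360,292,130),('flat 127',360,297,127),('bore flat low',360,350,142),('bore back top',360,224,162)]: print(n,A(x,y,152.3-z))
"
```

```text
barL [22.3  -7.92  5.04]
barR [22.3   7.24  5.03]
bar in [ 2.23e+01 -3.40e-01 -2.00e-02]
bar out [22.3  -0.34  5.02]
face flat [22.3  -0.34  5.52]
flat 127 [25.3  -0.34  7.48]
bore flat low [10.3  -0.33  7.04]
bore back top [ -9.7   -0.31 -15.65]
```

```bash
python3 -c "
from h import *
s=telemetry.read_state();c=calibration('wrist');M=Rm(s['eef_rot'])
# w1 pose: TCP (538.1,9.8,249.9) same orientation
def A(x,y,z,o=(265,152),k=8,P=[538.1,9.8,249.9]):
    p,d=ray(c,uc(x,o[0],k),uc(y,o[1],k),1); p=M.T@(p-s['eef_pos']); d=M.T@d; q=p+d*((P[2]-z)-p[0])/d[0]
    w=np.array(P)+M@q; return (M.T@(w-[540.9,12.1,152.6])).round(2)
for n,x,y,z in [('back r13',427,222,127),('back r11',427,226,130),('flat7',427,382,127),('flat5',427,375,130),('shoulder back',427,48,86),('shoulder front',427,420,86),('sL',237,240,86),('sR',613,240,86),('stem foot back',425,153,86),('collarL?',330,230,86)]: print(n,A(x,y,z))
"
```

```text
back r13 [ 25.6   -0.63 -12.93]
back r11 [ 22.6   -0.66 -13.13]
flat7 [25.6  -0.57  7.38]
flat5 [22.6  -0.61  5.58]
shoulder back [ 66.6   -0.27 -27.81]
shoulder front [66.6  -0.13 25.35]
sL [ 66.6  -26.6   -0.87]
sR [66.6  25.68 -0.89]
stem foot back [ 66.6   -0.51 -13.17]
collarL? [ 66.6  -13.66  -2.28]
```

```bash
python3 -m handwheel '[[0,0,0,0,0,0.0043,0.3],[0,0,0,0.03,0,0.0043,0.3],[0,0,0,0.05,0,0.0043,0.3],[0,0,0,0.07,0,0.0043,0.3],[0,0,0,0.09,0,0.0043,0.3],[0,0,0,0.09,0,0.0043,0.3]]'; python3 -c "
from h import *
st()
im=camera('wrist'); crop(im,255,190,375,280,6,'w6.png')
st()"
```

```text
clock: 6.82
eef_pos: [541.7, 11.3, 125.1]
eef_rot: [-0.196, 1.57, -0.82]
wrist_force: [0.0, 0.2, -0.5]
finger_gap: 44.6
t 6.83 pos [541.7  11.3 125.1] yhead 0.9467 xdir [ 0. -0. -1.] F [ 0.   0.2 -0.5] gap 44.6 j [-0.05  0.37  1.64 -0.    1.13 -0.99]
t 6.88 pos [541.9  11.3 125.4] yhead 0.9467 xdir [ 0.001 -0.    -1.   ] F [-0.8  0.4 -1.6] gap 44.1 j [-0.05  0.37  1.64 -0.    1.13 -0.99]
```

View pics/w6.png

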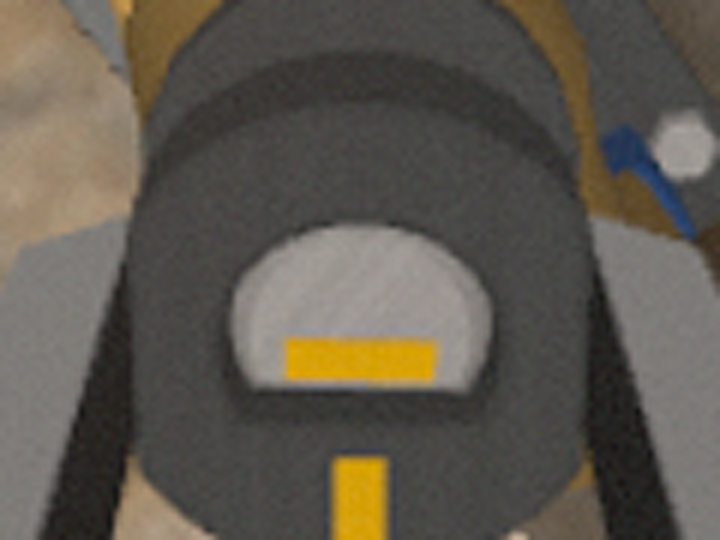

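```bash
python3 -m handwheel '[[0,0,0,0.02,0,0,0.3],[0,0,0,0.04,0,0,0.3],[0,0,0,0.06,0,0,0.3],[0,0,0,0.08,0,0,0.3],[0,0,0,0.09,0,0,0.3],[0,0,0,0.094,0,0,0.3]]'; python3 -c "
from h import *
st()"
```

```text
clock: 7.62
eef_pos: [541.9, 11.3, 97.9]
eef_rot: [0.043, 1.57, -0.581]
wrist_force: [-9.9, 0.0, 17.5]
finger_gap: 44.6
t 7.62 pos [541.9  11.3  97.9] yhead 0.9467 xdir [ 0.001 -0.001 -1.   ] F [-9.9  0.  17.5] gap 44.6 j [-0.05  0.41  1.67 -0.    1.07 -0.99]
```

```bash
python3 -m handwheel '[[0,0,0,0,0,0,0.7],[0,0,0,0,0,0,0.7],[0,0,0,0,0,0,0.7],[0,0,0,-0.1,0,0,0.7],[0,0,0,-0.2,0,0,0.7],[0,0,0,-0.3,0,0,0.7],[0,0,0,-0.3,0,0,0.8]]'; python3 -c "
from h import *
st()
im=camera('wrist'); c=calibration('wrist'); u,v=map(int,proj(c,[540,12,106],1)); print(u,v); crop(im,u-50,v-40,u+50,v+40,8,'w7.png')
st()"
```

```text
clock: 8.5
eef_pos: [542.7, 11.3, 189.9]
eef_rot: [0.476, 1.566, -0.148]
wrist_force: [-0.3, 0.6, -0.9]
finger_gap: 72.6
t 8.5 pos [542.7  11.3 189.9] yhead 0.9467 xdir [ 0.005 -0.001 -1.   ] F [-0.3  0.6 -0.9] gap 72.6 j [-0.05  0.3   1.58 -0.    1.26 -0.99]
314 201
t 8.55 pos [542.   11.3 188.2] yhead 0.9467 xdir [ 0.002 -0.001 -1.   ] F [-0.8 -0.7 -0.1] gap 74.4 j [-0.05  0.3   1.58 -0.    1.26 -0.99]
```

View pics/w7.png

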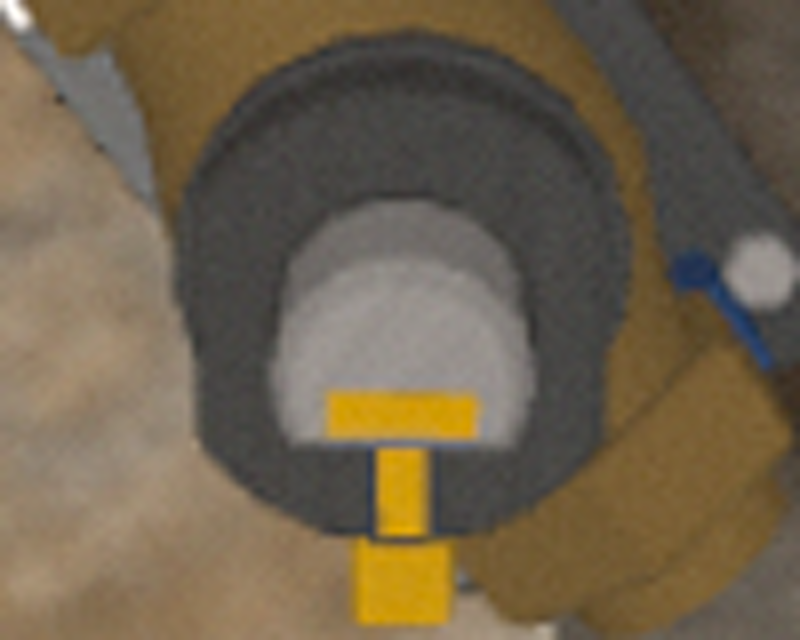

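```bash
python3 -c "
from h import *
c=calibration('top');print(at(c,422.5,217,16),at(c,429,167,16))
rows([532,-306,140],1.40)"
```

```text
[ 495.53317925 -299.52770621   16.        ] [ 647.70918718 -325.05719568   16.        ]
turn [-1.443e-01  7.000e-04 -1.000e-04] shift [ 0.1611 -0.8778  0.5906] deg 26.0
```

```bash
python3 -m handwheel '[[-0.144,0,0,0.16,-0.878,0.59,0.8],[-0.144,0,0,0.16,-0.878,0.59,0.8],[-0.144,0,0,0.16,-0.878,0.59,0.8],[-0.144,0,0,0.16,-0.878,0.59,0.8],[-0.144,0,0,0.16,-0.878,0.59,0.8],[-0.144,0,0,0.16,-0.878,0.59,0.8],[-0.144,0,0,0.16,-0.878,0.59,0.8],[-0.144,0,0,0.16,-0.878,0.59,0.8]]'; python3 -c "
from h import *
st()
im=camera('wrist'); c=calibration('wrist');  crop(im,0,0,640,400,1.25,'w8.png'); u,v=map(int,proj(c,[515,-303,16],1)); print(u,v); crop(im,u-50,v-50,u+50,v+50,6,'w8c.png')
st()"
```

```text
clock: 9.55
eef_pos: [532.1, -304.4, 140.2]
eef_rot: [0.081, 1.569, -0.09]
wrist_force: [-0.2, 0.3, -1.0]
finger_gap: 75.1
t 9.55 pos [ 532.1 -304.4  140.2] yhead 1.4004 xdir [ 0.002 -0.    -1.   ] F [-0.2  0.3 -1. ] gap 75.1 j [-0.58  0.5   1.41  0.    1.22 -1.98]
313 173
t 9.6 pos [ 532.3 -304.4  140.5] yhead 1.4007 xdir [ 0.002 -0.    -1.   ] F [ 0.4  0.2 -1. ] gap 75.7 j [-0.58  0.5   1.41  0.    1.22 -1.98]
```

View pics/w8.png

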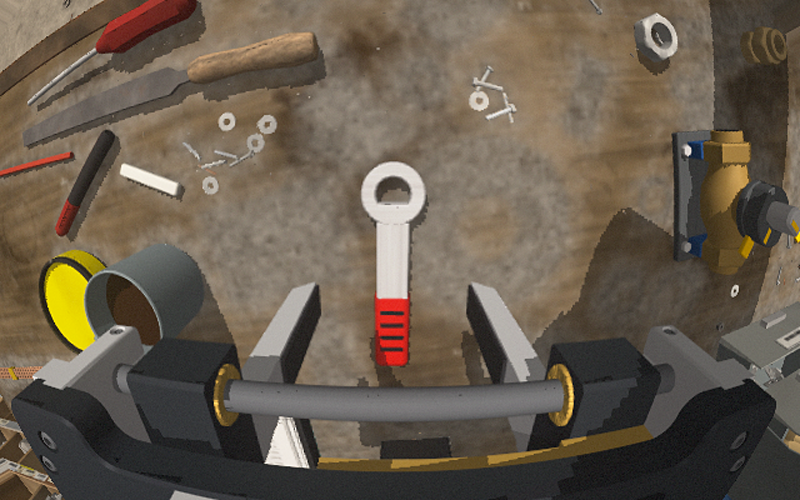

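View pics/w8c.png

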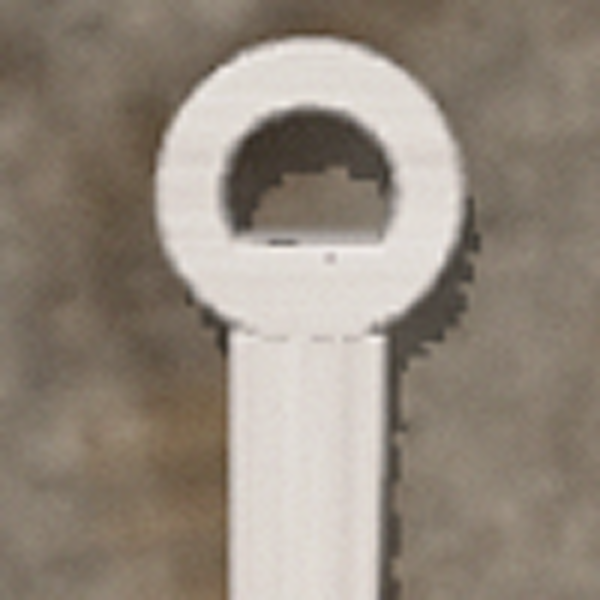

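```bash
python3 -c "
from h import *
s=telemetry.read_state();c=calibration('wrist');M=Rm(s['eef_rot']);P=s['eef_pos']
def A(x,y,z):
    p,d=ray(c,uc(x,263,6),uc(y,123,6),1); w=p+d*(z-p[2])/d[2]; return (M.T@(w-P)).round(2)
for n,x,y,z in [('L',155,188,16),('R',462,188,16),('back',309,36,16),('boreback',309,105,16),('boreflat low',309,241,0),('boreL',221,190,16),('boreR',396,190,16),('n1L',228,345,16),('n1R',388,345,16),('n2L',230,595,16),('n2R',382,595,16)]: print(n,A(x,y,z))
print(M.round(3))
"
```

```text
L [124.39 -25.83 -37.23]
R [124.39  23.38 -37.22]
back [124.33  -1.13 -61.54]
boreback [124.36  -1.13 -50.52]
boreflat low [140.41  -1.19 -25.69]
boreL [124.39 -15.23 -36.84]
boreR [124.39  12.79 -36.84]
n1L [124.45 -14.36 -11.29]
n1R [124.45  11.73 -11.29]
n2L [124.55 -14.6   32.28]
n2R [124.55  11.23  32.26]
[[ 0.002  0.169  0.986]
 [-0.     0.986 -0.169]
 [-1.    -0.     0.002]]
```

```bash
python3 -m handwheel '[[0.002,0,0,0.15,-0.005,0.0113,0.6],[0.002,0,0,0.3,-0.005,0.0113,0.6],[0.002,0,0,0.4,-0.005,0.0113,0.6],[0.002,0,0,0.432,-0.005,0.0113,0.6],[0.002,0,0,0.432,-0.005,0.0113,0.6],[0.002,0,0,0.432,-0.005,0.0113,0.1],[0.002,0,0,0.432,-0.005,0.0113,0.1],[0.002,0,0,0.432,-0.005,0.0113,0.1],[0.002,0,0,0.432,-0.005,0.0113,0.1],[0.002,0,0,0.432,-0.005,0.0113,0.1],[0.002,0,0,0.432,-0.005,0.0113,0.1]]' 60; python3 -c "
from h import *
st()"
```

```text
clock: 10.98
eef_pos: [535.8, -306.5, 11.3]
eef_rot: [-0.042, 1.568, -0.219]
wrist_force: [-1.1, 2.1, 5.0]
finger_gap: 25.3
t 10.97 pos [ 535.8 -306.5   11.3] yhead 1.3945 xdir [ 0.003 -0.001 -1.   ] F [-1.1  2.1  5. ] gap 25.3 j [-0.58  0.67  1.48  0.    0.99 -1.97]
```

```bash
python3 -m handwheel '[[0,0,0,-0.15,0,0,0.1],[0,0,0,-0.3,0,0,0.1],[0,0,0,-0.45,0,0,0.1],[0,0,0,-0.6,0,0,0.1],[0,0,0,-0.6,0,0,0.1],[0,0,0,-0.6,0,0,0.1]]'; python3 -c "
from h import *
st()
im=camera('wrist'); crop(im,250,130,390,250,5,'w9.png')
st()"
```

```text
clock: 11.72
eef_pos: [534.8, -306.1, 189.6]
eef_rot: [0.955, 1.57, 0.778]
wrist_force: [0.2, -0.3, -3.7]
finger_gap: 25.0
t 11.72 pos [ 534.8 -306.1  189.6] yhead 1.3944 xdir [ 0.001  0.001 -1.   ] F [ 0.2 -0.3 -3.7] gap 25.0 j [-0.58  0.47  1.35  0.    1.33 -1.97]
t 11.78 pos [ 534.7 -306.   189.2] yhead 1.3944 xdir [-0.     0.001 -1.   ] F [ 0.4 -0.7 -2.6] gap 25.6 j [-0.58  0.47  1.35  0.    1.33 -1.97]
```

View pics/w9.png

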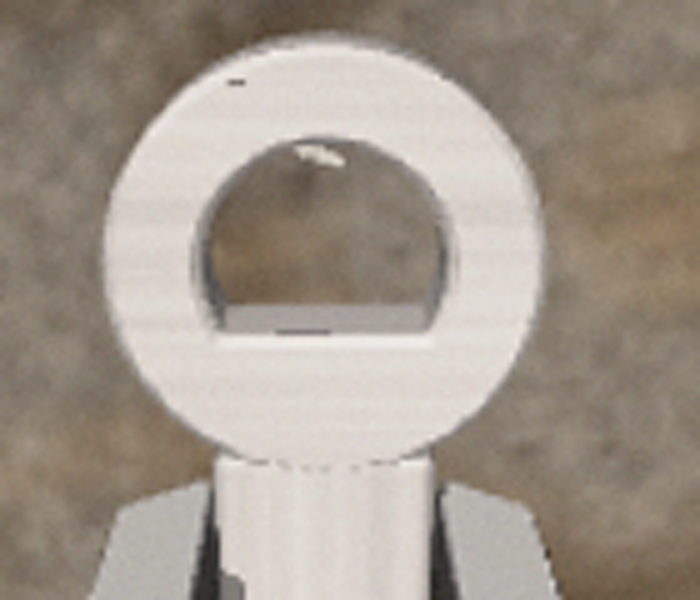

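```bash
python3 -c "
from h import *
s=telemetry.read_state();c=calibration('wrist');M=Rm(s['eef_rot']);P=s['eef_pos']
def A(x,y,dx):
    p,d=ray(c,uc(x,250,5),uc(y,130,5),1); p=M.T@(p-P); d=M.T@d; return (p+d*(dx-p[0])/d[0]).round(2)
for n,x,y,dx in [('L',104,255,-4.7),('R',545,255,-4.7),('back',325,37,-4.7),('boreback',325,137,-4.7),('boreflat',325,334,-4.7),('boreflat low',325,304,11.3),('boreL',193,255,-4.7),('boreR',459,255,-4.7),('n1L',214,460,-4.7),('n1R',434,460,-4.7)]: print(n,A(x,y,dx))
"
```

```text
L [ -4.7  -24.97 -41.27]
R [ -4.7   23.87 -41.28]
back [ -4.7   -0.49 -65.23]
boreback [ -4.7   -0.49 -54.35]
boreflat [ -4.7   -0.49 -32.17]
boreflat low [ 11.3   -0.51 -31.33]
boreL [ -4.7  -15.05 -41.24]
boreR [ -4.7   14.29 -41.24]
n1L [ -4.7  -13.22 -17.12]
n1R [ -4.7   12.01 -17.13]
```

```bash
python3 -c "
from h import *
rows([573.1,-11.4,190],0.946);rows([573.1,-11.4,152],0.946)"
```

```text
turn [ 0.1427 -0.0002 -0.0003] shift [-0.0016  0.9893 -0.0464] deg 25.7
turn [ 0.1427 -0.0002 -0.0003] shift [ 0.1251  0.9892 -0.0464] deg 25.7
```

```bash
python3 -m handwheel '[[0.1427,0,0,-0.01,0.989,-0.0464,0.1],[0.1427,0,0,-0.01,0.989,-0.0464,0.1],[0.1427,0,0,-0.01,0.989,-0.0464,0.1],[0.1427,0,0,-0.01,0.989,-0.0464,0.1],[0.1427,0,0,-0.01,0.989,-0.0464,0.1],[0.1427,0,0,-0.01,0.989,-0.0464,0.1],[0.1427,0,0,0.125,0.989,-0.0464,0.1],[0.1427,0,0,0.125,0.989,-0.0464,0.1],[0.1427,0,0,0.125,0.989,-0.0464,0.1]]'; python3 -c "
from h import *
st()
im=camera('wrist'); crop(im,250,130,390,250,5,'w10.png')
st()"
```

```text
clock: 12.9
eef_pos: [573.3, -12.1, 152.7]
eef_rot: [2.194, 1.57, 1.568]
wrist_force: [-0.0, -0.8, -2.0]
finger_gap: 25.3
t 12.9 pos [573.3 -12.1 152.7] yhead 0.9454 xdir [ 0.     0.001 -1.   ] F [-0.  -0.8 -2. ] gap 25.3 j [-0.09  0.41  1.52  0.    1.21 -1.03]
t 12.95 pos [573.5 -12.  153.1] yhead 0.9454 xdir [ 0.001  0.001 -1.   ] F [-0.2 -0.5 -2.8] gap 25.3 j [-0.09  0.41  1.52  0.    1.21 -1.03]
```

View pics/w10.png

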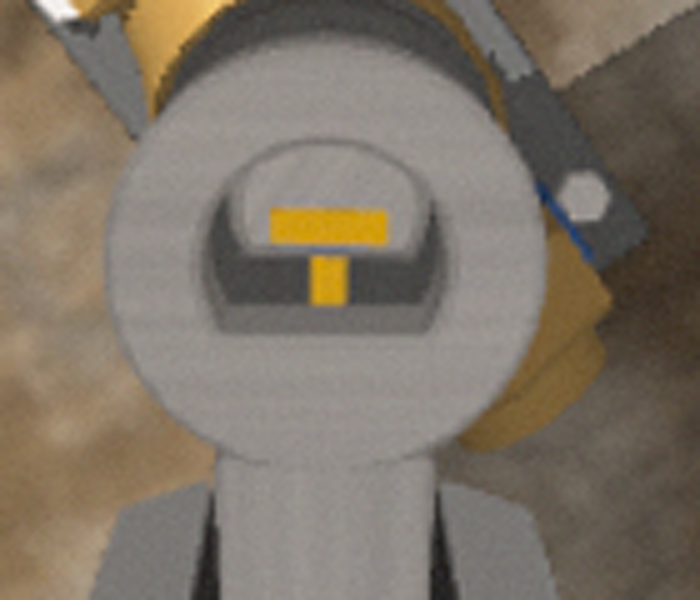

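```bash
python3 -c "
from h import *
s=telemetry.read_state();c=calibration('wrist');M=Rm(s['eef_rot']);P=s['eef_pos'];print(P)
def A(x,y,dx):
    p,d=ray(c,uc(x,250,5),uc(y,130,5),1); p=M.T@(p-P); d=M.T@d; return (p+d*(dx-p[0])/d[0]).round(2)
for n,x,y,dx in [('barin',329.5,208,22.9),('barout',329.5,246,22.9),('barL',270,246,22.9),('barR',389,246,22.9),('hubL',105,255,-4.7),('hubR',546,255,-4.7),('boreback',326,137,-4.7),('flat',326,334,-4.7),('flat7',329,256,25.9)]: print(n,A(x,y,dx))
"
```

```text
[573.49989893 -12.04877803 153.14329393]
barin [ 22.9    0.26 -40.63]
barout [ 22.9    0.26 -35.66]
barL [ 22.9   -7.37 -35.66]
barR [ 22.9    7.89 -35.66]
hubL [ -4.7  -24.66 -41.05]
hubR [ -4.7   24.19 -41.06]
boreback [ -4.7   -0.18 -54.13]
flat [ -4.7   -0.18 -31.94]
flat7 [ 25.9    0.2  -33.63]
```

```bash
python3 -m handwheel '[[0,0,0,0.02,0.0015,-0.0013,0.1],[0,0,0,0.04,0.0015,-0.0013,0.1],[0,0,0,0.055,0.0015,-0.0013,0.1],[0,0,0,0.074,0.0015,-0.0013,0.1],[0,0,0,0.074,0.0015,-0.0013,0.1]]'; python3 -c "
from h import *
st()
im=camera('wrist'); crop(im,250,130,390,250,5,'w11.png')
st()"
```

```text
clock: 13.58
eef_pos: [573.2, -11.4, 130.3]
eef_rot: [2.09, 1.57, 1.464]
wrist_force: [-1.5, 1.8, -3.8]
finger_gap: 25.5
t 13.57 pos [573.2 -11.4 130.3] yhead 0.9454 xdir [ 0.     0.001 -1.   ] F [-1.5  1.8 -3.8] gap 25.5 j [-0.08  0.43  1.55  0.    1.17 -1.03]
t 13.62 pos [573.2 -11.3 130.6] yhead 0.9455 xdir [ 0.     0.001 -1.   ] F [-1.5  1.  -4. ] gap 25.6 j [-0.08  0.43  1.55  0.    1.17 -1.03]
```

View pics/w11.png

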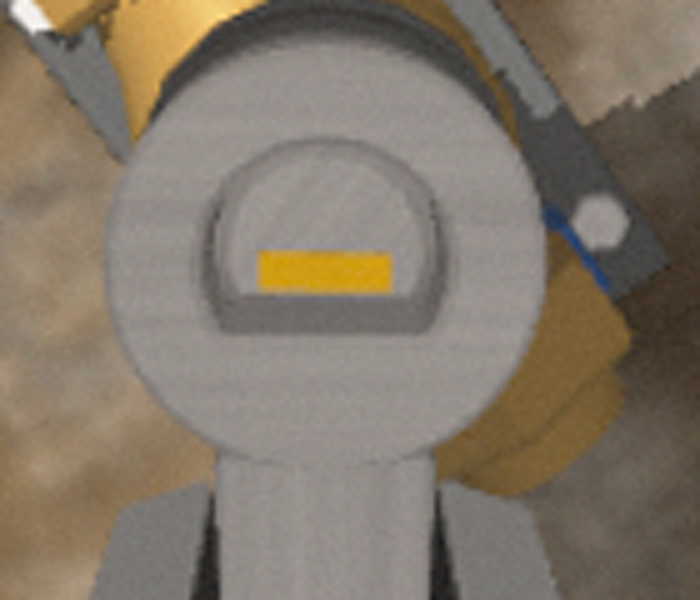

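Stem is inside the lever bore with almost no force; carry on down to the collar.

```bash
python3 -m handwheel '[[0,0,0,0.015,0,0,0.1],[0,0,0,0.03,0,0,0.1],[0,0,0,0.04,0,0,0.1],[0,0,0,0.044,0,0,0.1],[0,0,0,0.045,0,0,0.1]]'; python3 -c "
from h import *
st()
im=camera('wrist'); crop(im,250,130,390,250,5,'w12.png')"
```

```text
clock: 14.25
eef_pos: [573.2, -11.3, 117.2]
eef_rot: [1.969, 1.57, 1.343]
wrist_force: [-2.5, 0.6, 1.0]
finger_gap: 25.0
t 14.25 pos [573.2 -11.3 117.2] yhead 0.9454 xdir [ 0.     0.001 -1.   ] F [-2.5  0.6  1. ] gap 25.0 j [-0.08  0.45  1.56  0.    1.14 -1.03]
```

View pics/w12.png

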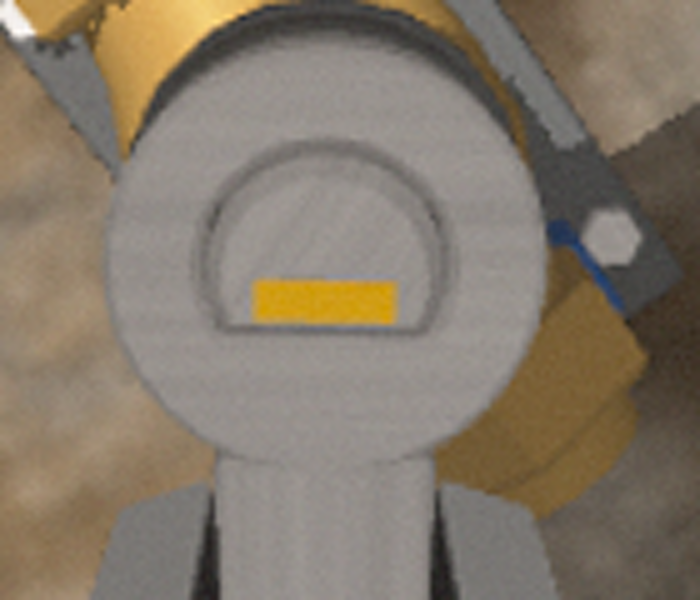

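```bash
python3 -m handwheel '[[0,0,0,0.004,0,0,0.1],[0,0,0,0.006,0,0,0.1]]'; python3 -m handwheel '[[0,0,0,0,0,0,0.4],[0,0,0,0,0,0,0.4],[0,0,0,0,0,0,0.4]]' 20; python3 -c "
from h import *
st()
im=camera('wrist'); crop(im,250,130,390,250,5,'w13.png')"
```

```text
clock: 14.55
eef_pos: [573.4, -11.4, 117.0]
eef_rot: [1.194, 1.569, 0.569]
wrist_force: [-10.3, 1.5, 17.9]
finger_gap: 25.3
clock: 14.92
eef_pos: [573.5, -11.4, 116.9]
eef_rot: [1.155, 1.569, 0.53]
wrist_force: [0.5, -0.3, 0.4]
finger_gap: 37.6
t 14.93 pos [573.5 -11.4 116.9] yhead 0.9455 xdir [ 0.001  0.001 -1.   ] F [ 0.5 -0.3  0.4] gap 37.6 j [-0.08  0.45  1.56  0.    1.14 -1.03]
```

View pics/w13.png

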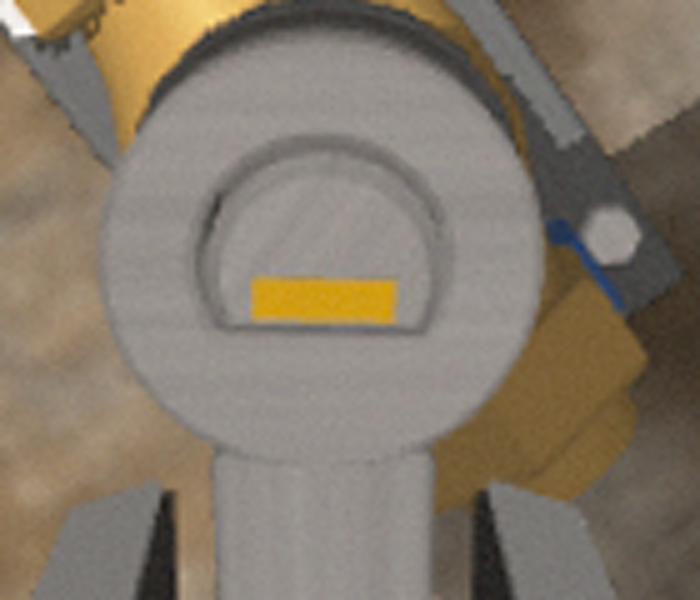

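```bash
python3 -c "
from h import *
c=calibration('top')
b=[at(c,190+x/5,170+y/5,13) for x,y in [(597,97),(603,257),(697,94),(702,253)]]
for i,j in [(1,0),(3,2)]:
  d=b[i-0]-b[j]; d=b[j]-b[i]; print(np.arctan2(d[1],d[0]))
print(np.mean(b,0))"
python3 -m handwheel '[[0,0,0,0,0,0,0.32],[0.0477,0,0,0,-0.0201,-0.0015,0.32],[0.0955,0,0,0,-0.0398,-0.006,0.32],[0.1432,0,0,0,-0.0586,-0.0134,0.32],[0.191,0,0,0,-0.076,-0.0235,0.32],[0.2387,0,0,0,-0.0918,-0.0361,0.32],[0.2387,0,0,0,-0.0918,-0.0361,0.32]]'; python3 -c "
from h import *
st()
im=camera('wrist'); crop(im,220,100,420,250,4,'w14.png')"
```

```text
0.015385351177646051
0.006698490745742911
[539.44713211  11.15324425  13.        ]
clock: 15.85
eef_pos: [548.9, -27.4, 116.9]
eef_rot: [1.696, 1.568, 0.318]
wrist_force: [4.3, 0.1, -1.8]
finger_gap: 30.5
t 15.85 pos [548.9 -27.4 116.9] yhead 0.1937 xdir [ 0.003  0.001 -1.   ] F [ 4.3  0.1 -1.8] gap 30.5 j [-0.12  0.4   1.63  0.    1.11 -0.31]
```

View pics/w14.png

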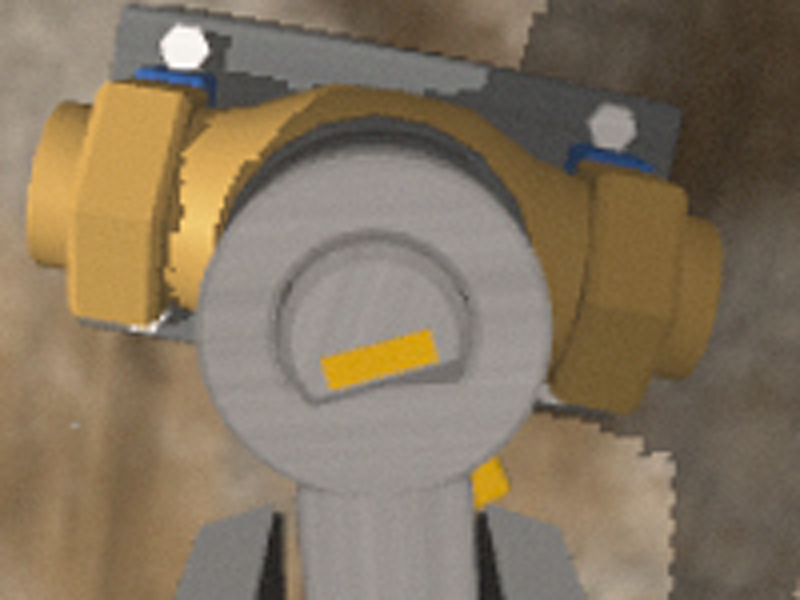

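```bash
python3 -m handwheel '[[0,0,0,0,0,0,0.2],[0,0,0,0,0,0,0.2],[0,0,0,0,0,0,0.2]]' 20; python3 -c "
from h import *
st()
im=camera('wrist'); crop(im,220,100,420,250,4,'w15.png')"
```

```text
clock: 16.27
eef_pos: [549.6, -27.6, 117.0]
eef_rot: [1.474, 1.567, 0.101]
wrist_force: [5.8, -1.1, -1.8]
finger_gap: 25.8
t 16.27 pos [549.6 -27.6 117. ] yhead 0.1971 xdir [ 0.004  0.    -1.   ] F [ 5.8 -1.1 -1.8] gap 25.8 j [-0.12  0.4   1.63  0.    1.11 -0.31]
```

View pics/w15.png

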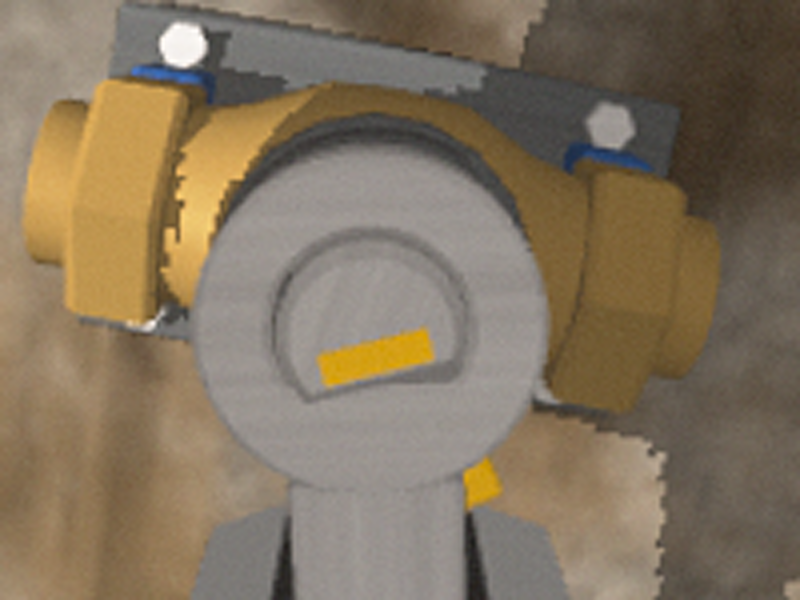

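```bash
python3 -m handwheel '[[0,0,0,0,-0.0033,0,0.2],[0.0318,0,0,0,-0.0168,-0.0007,0.2],[0.0637,0,0,0,-0.0302,-0.0027,0.2],[0.0955,0,0,0,-0.0432,-0.006,0.2],[0.0955,0,0,0,-0.0432,-0.006,0.2]]' 20; python3 -c "
from h import *
st()
s=telemetry.read_state();print(s['moment'])
im=camera('wrist'); crop(im,220,100,420,250,4,'w16.png')"
```

```text
clock: 16.95
eef_pos: [536.9, -28.5, 117.1]
eef_rot: [1.691, 1.566, 0.017]
wrist_force: [5.0, -1.5, -2.8]
finger_gap: 25.6
t 16.95 pos [536.9 -28.5 117.1] yhead -0.1035 xdir [ 0.005  0.    -1.   ] F [ 5.  -1.5 -2.8] gap 25.6 j [-0.12  0.37  1.67  0.    1.1  -0.02]
[-0.14339169 -1.05229424 -0.03792724]
```

View pics/w16.png

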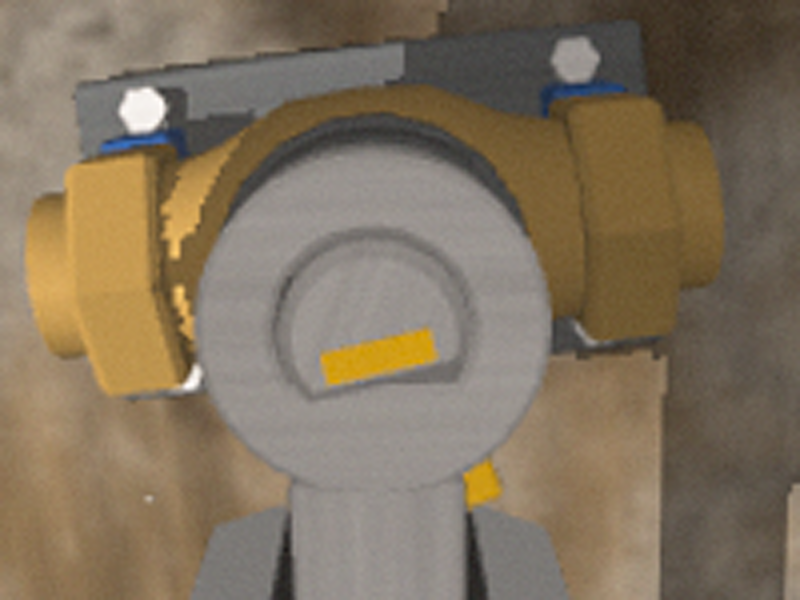

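```bash
python3 -m handwheel '[[0.0191,0,0,0,-0.0081,0,0.2],[0.0382,0,0,0,-0.0162,-0.001,0.2],[0.0445,0,0,0,-0.0188,-0.0013,0.2],[0.0445,0,0,0,-0.0188,-0.0013,0.2]]' 20; python3 -c "
from h import *
st()
s=telemetry.read_state();print(s['moment'])
im=camera('wrist'); crop(im,220,100,420,250,4,'w17.png')"
```

```text
clock: 17.5
eef_pos: [531.7, -27.8, 117.0]
eef_rot: [1.765, 1.565, -0.047]
wrist_force: [3.6, -1.6, -1.5]
finger_gap: 25.9
t 17.5 pos [531.7 -27.8 117. ] yhead -0.241 xdir [ 0.006 -0.    -1.   ] F [ 3.6 -1.6 -1.5] gap 25.9 j [-0.12  0.36  1.68  0.    1.1   0.12]
[-0.30505249 -0.87162526  0.08947236]
```

View pics/w17.png

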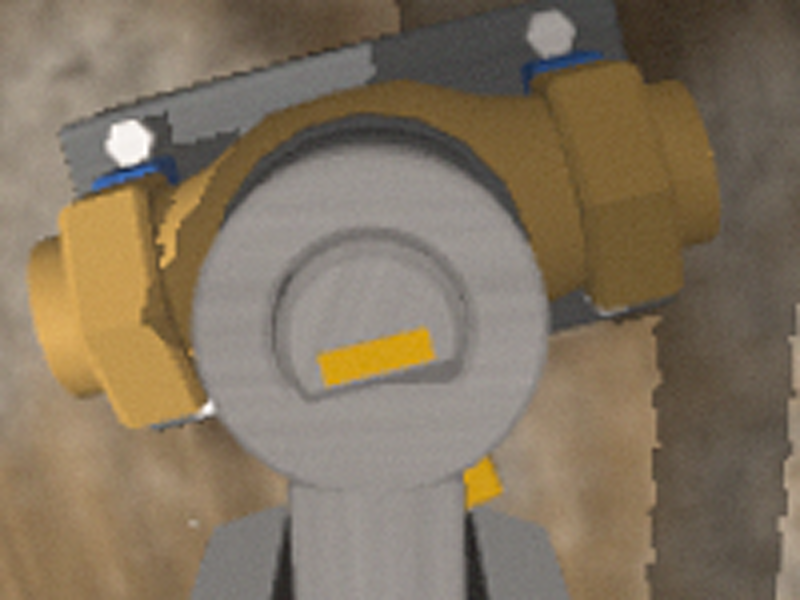

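```bash
python3 -m handwheel '[[0.008,0,0,0,-0.0034,0,0.2],[0.016,0,0,0,-0.0068,-0.0001,0.2],[0.016,0,0,0,-0.0068,-0.0001,0.2]]' 20; python3 -c "
from h import *
st()
s=telemetry.read_state();print(s['moment'])
im=camera('wrist'); crop(im,220,100,420,250,4,'w18.png')"
```

```text
clock: 17.92
eef_pos: [530.3, -27.4, 117.1]
eef_rot: [1.748, 1.564, -0.112]
wrist_force: [7.0, -2.3, -3.4]
finger_gap: 26.0
t 17.93 pos [530.3 -27.4 117.1] yhead -0.2898 xdir [ 0.007 -0.001 -1.   ] F [ 7.  -2.3 -3.4] gap 26.0 j [-0.12  0.35  1.69  0.    1.09  0.17]
[-0.42128799 -1.30045007  0.38264987]
```

View pics/w18.png

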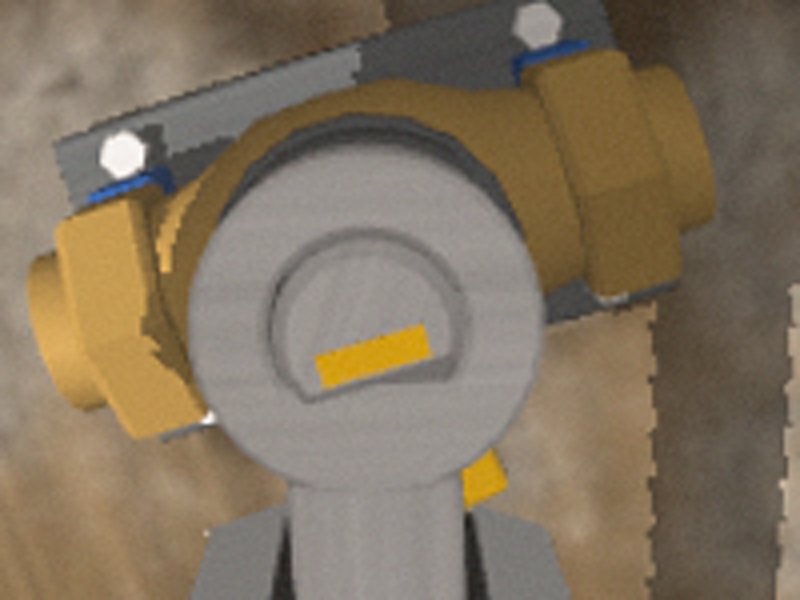

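```bash
python3 -m handwheel '[[-0.02,0,0,0,0.0085,-0.0003,0.2],[-0.0382,0,0,0,0.0162,-0.001,0.2],[-0.06,0,0,0,0.0253,-0.0024,0.2],[-0.0764,0,0,0,0.0321,-0.0039,0.2],[-0.0764,0,0,0,0.0321,-0.0039,0.2]]' 20; python3 -c "
from h import *
st()
s=telemetry.read_state();print(s['moment'])
im=camera('wrist'); crop(im,220,100,420,250,4,'w19.png')"
```

```text
clock: 18.6
eef_pos: [539.6, -28.7, 116.9]
eef_rot: [1.606, 1.565, -0.014]
wrist_force: [-0.4, 3.3, -1.2]
finger_gap: 25.9
t 18.6 pos [539.6 -28.7 116.9] yhead -0.0489 xdir [ 0.006 -0.    -1.   ] F [-0.4  3.3 -1.2] gap 25.9 j [-0.12  0.38  1.66  0.    1.1  -0.07]
[ 0.64573662 -0.17960794 -0.00711487]
```

View pics/w19.png

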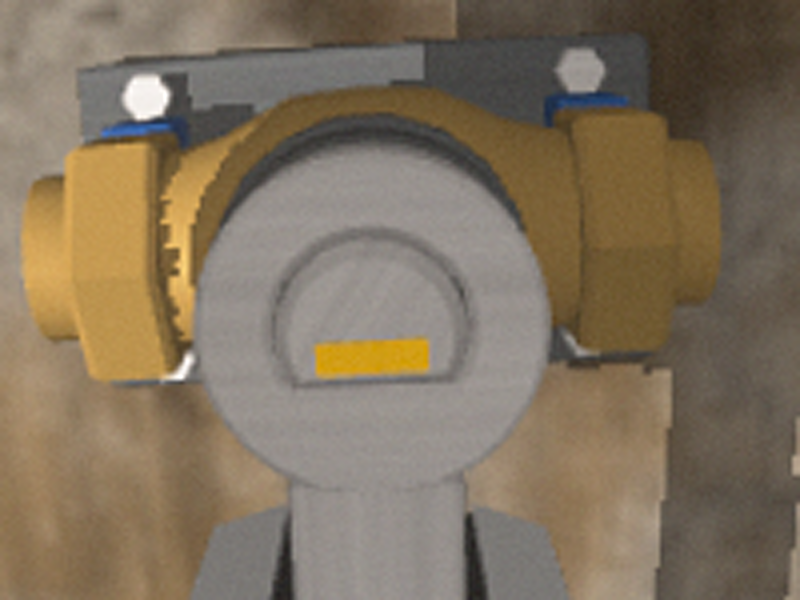

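```bash
python3 -m handwheel '[[0,0,0,0,0,0,0.6],[0,0,0,0,0,0,0.6],[0,0,0,0,0,0,0.6],[0,0,0,-0.1,0,0,0.6],[0,0,0,-0.2,0,0,0.6],[0,0,0,-0.35,0,-0.05,0.6],[0,0,0,-0.35,0,-0.1,0.6],[0,0,0,-0.35,0,-0.1,0.6]]' 20; python3 -c "
from h import *
st()
im=camera('wrist'); c=calibration('wrist');u,v=map(int,proj(c,[540,-10,122],1)); crop(im,u-75,v-55,u+75,v+55,5,'w20.png')
im=camera('top'); crop(im,240,110,440,270,4,'t20.png')"
```

```text
clock: 19.65
eef_pos: [540.2, 1.9, 221.2]
eef_rot: [1.589, 1.565, -0.031]
wrist_force: [0.1, -0.2, -0.3]
finger_gap: 56.4
t 19.65 pos [540.2   1.9 221.2] yhead -0.0487 xdir [ 0.005 -0.    -1.   ] F [ 0.1 -0.2 -0.3] gap 56.4 j [-0.06  0.27  1.54  0.    1.33 -0.02]
```

View pics/w20.png

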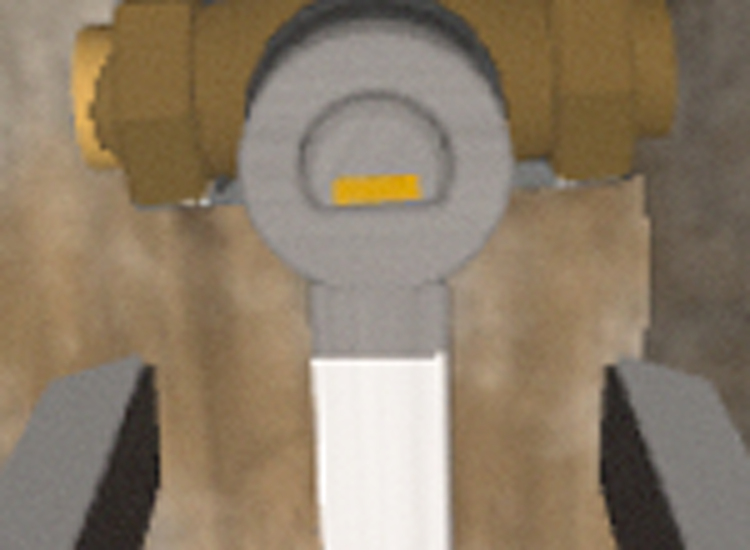

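View pics/t20.png

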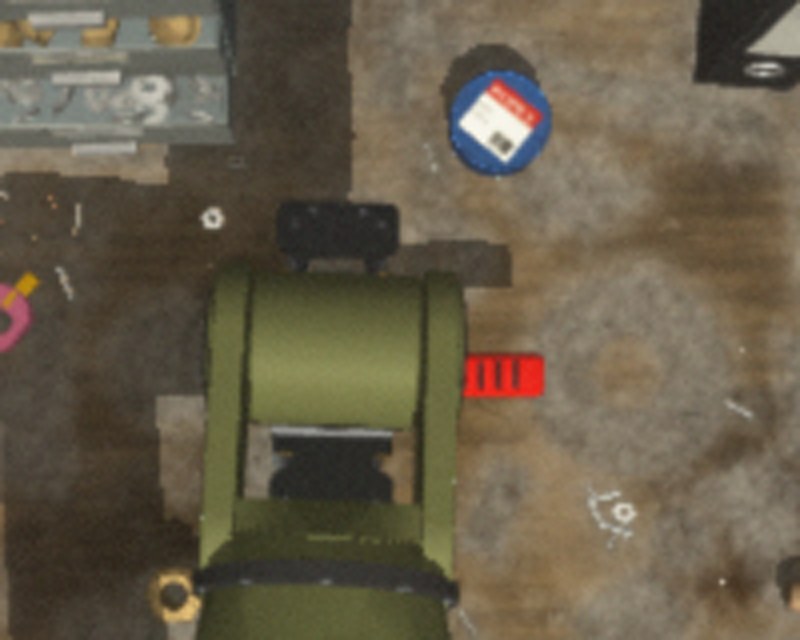

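```bash
python3 -m handwheel '[[0,0,0,-0.05,0,0.2,0.6],[0,0,0,-0.05,0,0.2,0.6],[0,0,0,-0.05,0,0.2,0.6],[0,0,0,-0.05,0,0.2,0.6]]' 20; python3 -c "
from h import *
st()
im=camera('wrist'); c=calibration('wrist');print(proj(c,[540,12,122],1)); crop(im,240,80,400,200,5,'w21.png')"
```

```text
clock: 20.25
eef_pos: [536.8, -58.1, 235.1]
eef_rot: [1.642, 1.568, 0.022]
wrist_force: [0.0, 0.6, -0.1]
finger_gap: 56.5
t 20.25 pos [536.8 -58.1 235.1] yhead -0.0488 xdir [ 0.003  0.    -1.   ] F [ 0.   0.6 -0.1] gap 56.5 j [-0.18  0.26  1.52  0.    1.36 -0.13]
(np.float64(313.51629928347495), np.float64(119.55818802240103))
```

View pics/w21.png

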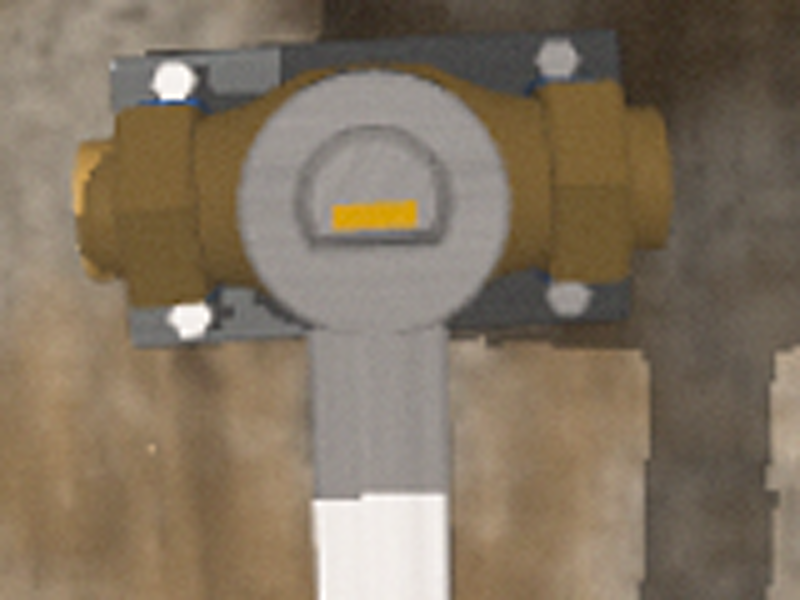

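```bash
python3 -m handwheel '[[0,0,0,0,0,0,0.6],[0,0,0,0,0,0,0.6],[0,0,0,0,0,0,0.6]]' 20; python3 -c "
from cell import order
print(order.sign_off())"
```

```text
clock: 20.68
eef_pos: [536.9, -57.9, 235.2]
eef_rot: [1.625, 1.568, 0.005]
wrist_force: [-0.3, 0.0, 0.2]
finger_gap: 56.0
the job is handed in; nothing more can be done
None
```

The valve is reassembled and shut, and I handed the job in at about 20.7 s; the hand-in reported no verdict.

- **Collar:** I picked the dark collar, not the two pink ones, and seated it on the shoulder. It stopped with 17.5 N of contact force, and the picture after release shows it lined up with the stem's flat.
- **Lever:** I gripped it by the neck and lowered it onto the collar, where it stopped with about 18 N. It went on aligned with the stem.
- **Shutting:** I turned the lever clockwise until the twisting moment on the wrist rose from 0.09 to 0.38 N m, which I took as the stop.

**Last checks:**
- **Stem:** its yellow bar is parallel to the pipe to within about 0.02 rad, so the stem angle is about 1.55–1.57 rad.
- **Lever:** it lies centred on the stem, about 0.06 rad off its flat.
- **Gripper:** it stands clear, with no force on the wrist.
- **Tin, pipe union and nut:** nothing came near them. The tin and union stand unmoved in the last view from above, but the nut was hidden behind the arm, so I did not check it.

**Disagreements:** while turning, the lever ran 0.24–0.28 rad ahead of the stem, more than the stated clearance should allow. I backed it off to the aligned position before letting go, and the stem stayed shut. I could not see the collar under the lever at the end, so its final seating is inferred from the earlier picture and the forces.

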